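# Unpin the flue cover, break its seal and hold it ajar

### The arm

A 6-joint arm with a two-finger parallel gripper is mounted at the origin on the work surface. World frame = base frame: x ahead of the robot, y to its left, z up, the work surface at z = 0. Lengths are in m, angles in rad, forces in N, time in s.
With the tool pointing down it reaches from about 0.3 to 0.825 m from the base axis. Payload 5.4 kg.
Tool frame: the origin (TCP) lies at the very end of the fingers, on their centre line; the grasp point (between the pads) lies 19 mm behind it (arm.grasp_offset is the z of the grasp point in the tool frame, in m); z points along the fingers, y is the line along which they close (so a half turn about z gives the same grasp; the last joint's range is limited). The gripper opens to 92 mm and grips with 3 to 60 N. Pads are 20 mm wide; open, the fingers measure 128 mm over their backs; the gripper's body (75 mm by 189 mm) begins 69 mm behind the grasp point.
Start: joints at [1.029, 0.158, 1.597, -0, 1.386, -0.21], TCP at [0.187, 0.544, 0.215] pointing down, gripper open.
Joint ranges: [-2.91, 2.91], [-0.94, 2.29], [0.18, 2.7], [-1.29, 4.43], [0.17, 2.64], [-3, 3]. Speed limits (rad/s): [2.57, 2.57, 3.14, 3.14, 3.14, 3.14].

### API

Orientations are given as a unit quaternion [w, x, y, z].
In Python, from rig import arm gives the robot as it stands.
- The arm moves only by the shell command python3 -m inch 'ROWS' [FORCE]. ROWS is JSON, a list of rows, each a list of 7 numbers: the shift along the tool's x, y, z in units of 0.3 m (1.0 is 0.3 m), then the turn, a rotation vector about the tool's x, y, z in units of pi rad (1.0 is pi rad), then the closure, from -1 (fully open) to 1 (shut). In form: [[x, y, z, wx, wy, wz, jaw], ...]. A call has 1 to 10 rows; each row shifts and turns the commanded pose from where the row before left it, along the tool's axes as they then stand; what a row does not reach is not made up. A row lasts 1/12 s, in which the tool goes at most 41.7 mm and 7.16 degrees, less where a joint would pass 70% of its speed; a pose out of reach is approached as far as the arm can. A call with a number of a shift or a turn outside -1 to 1 is refused whole. A call with a gripper value outside its range is refused whole. The fingers move at their own pace and stop on an object; FORCE is the grip in N (left out, the last holds). Time passes only in rows, so rows that do not move let the fingers close. It gives the time, the measured TCP pose, the force, the opening and the grip force at its end, in the units of the state.
- arm.get_obs(): the state, without advancing time (a new reading comes with each control period).
- arm.read_camera(name): name is "side" or "top" or "wrist"; returns the picture (400x640x3 uint8, red, green, blue); there is no depth.
- arm.calibration(name): a dict with "mtx" (3x3 intrinsics, pixels), "dist" ([k1, k2, p1, p2, k3] as OpenCV has them; the pictures are not rectified), "eye" and "orientation" of the camera in the world; the wrist camera has in their place "T_tool_cam" (4x4, takes a point from camera to tool coordinates, whose origin is the TCP and whose axes are the flange's). Camera axes: x right, y up, looking along -z (the intrinsics and any distortion apply to the point x, -y, -z); pixel columns grow to the right and rows downward; lengths in m; the calibration is good to about 2 mm. A picture is of the moment at which its call begins: read the wrist's pose just before it. calibration takes no time and is no camera call.
- arm.hand_in(): hands the job in; it is judged then, once.
The state is a dict: "clock": time; "q": joint angles; "joint_velocities": joint speeds; "joint_torque": joint torques, N m; "eef_pos": TCP position; "ee_rot": TCP orientation; "contact_force": force on the tool from outside, world axes, zero at the start; "wrist_torque": the same for the moment, N m; "gripper_width": finger opening in m; "grip_force": force on a finger pad.
Only numpy, scipy, OpenCV 4.12 (cv2) and the standard library are available. Lean on these libraries where they do the work, as an engineer would, in place of code of your own. Each camera call takes 0.05 s, during which the arm holds its last target. There are 200 camera calls.

### The job

Open the flue collector a crack for inspection: first pull its two locating pins and stand them fully home in the wooden rack, filling hole 1 (next to the raised rib) first and then hole 2. Only then pull the stuck cover up by its handle until the seal lets go, without letting it fly wide open, and keep its front edge lifted about 35 mm. Finish while still holding the cover steady by the handle, and leave the other things on the bench where they are.

Things in the scene. Friction and masses are not known exactly. Their poses are not given: they have to be found in the camera images.
- flue: flue collector: dark steel box with a hinged flat cover, 170 x 170 mm, 92 mm tall, fixed to the bench; origin under its centre at bench level, x from the cover's free front edge to the hinge, y left, z up. Lugs at x = -55 mm, y = +103 and -103 mm hold the two pins; a short pipe stub at the hinge side
- cover (a joint): angle (rad) of the cover: 0 shut, grows as its front edge rises, up to 1.2; 0.2 rad lifts the edge 36 mm. Top face 100 mm above the bench when shut. The seal sticks: about 12 to 18 N upwards at the handle is needed over the first 0.02 to 0.03 rad, then the pull drops by 0.06 rad to little more than the cover's weight (3 to 6 N at the handle); let go, it falls shut
- cover_hinge (a point): middle of the hinge axis, fixed: at x = +90 mm, y = 0 of the flue collector, 94 mm above the bench; the axis runs along the collector's y. The cover plate, 6 mm thick, reaches 178 mm from it towards -x
- cover_handle (a point): black bridge handle on the cover: bar 80 mm long along the collector's x, 14 mm wide (y), 18 mm tall, on two posts. Origin on the cover's upper face under the bar's middle, 125 mm from the hinge; axes as the collector's when shut, tilting with the cover. Bar's middle 35 mm above the origin, 26 mm free under it. Pinched across its width it pivots between the fingers, stiffly if the grip is hard; or lean the tool with it
- pin_a: steel pin: shank 10 mm across, 34 mm long, chamfered foot; round head 24 mm across, 30 mm tall; 60 g. Origin at the foot's lower end, z towards the head; head's underside (shoulder) at 34 mm. At first it stands in the left (+y) lug of the flue collector, through a slot in the cover's ear, shoulder on the ear 100 mm above the bench; it lifts straight out (34 mm). The two pins are alike
- pin_b: steel pin: shank 10 mm across, 34 mm long, chamfered foot; round head 24 mm across, 30 mm tall; 60 g. Origin at the foot's lower end, z towards the head; head's underside (shoulder) at 34 mm. At first it stands in the right (-y) lug of the flue collector, through a slot in the cover's ear, shoulder on the ear 100 mm above the bench; it lifts straight out (34 mm). The two pins are alike
- rack: fixed wooden rack, 64 (x) x 170 (y) x 60 mm tall, with four vertical holes in a row along y, 13 mm across, 45 mm deep, 36 mm apart; origin under its centre at bench level. A raised rib (10 mm wide, 20 mm above the top) runs across the end next to hole 1; one to four black dots number the holes. A pin fully home has its shoulder on the rack's top, its origin 26 mm above the bench
- hole_1 (a point): centre of the mouth of hole 1, the hole next to the raised rib (one dot), 60 mm above the bench, at x = 6 mm, y = 54 mm of the rack
- hole_2 (a point): centre of the mouth of hole 2 (two dots), the next one along, at x = 6 mm, y = 18 mm of the rack
- screwdriver: screwdriver lying on the bench, 170 mm long; bystander, origin on its underside
- spanner: steel spanner lying on the bench, 160 mm long; bystander, origin on its underside
- sealant_tin: tin, 66 mm across, 90 mm tall; bystander, origin under its middle
- tee: brass pipe tee lying on the bench, 72 mm long; bystander, origin under its middle
- mug: white mug, 80 mm across, 90 mm tall; bystander, origin under its middle
- broom_head: green broom head without its stick, 260 mm long, 110 mm tall, bristles down; bystander, origin under its middle
- torch: black torch standing on its lens, 44 mm across, 125 mm tall; bystander, origin under its middle
There are look-alikes about, which are no part of the job. What is shaped like the rack but blue or orange is not meant. Leave any blue look-alike of the pin_b alone.

How it is judged:
On the way, in this order (a step that is already met when the one before it is completed fails the run):
1. a pin stands fully home in hole 1 (((horizontal distance between pin_a and hole_1 below 0.006 m and z of pin_a in the frame of rack below 0.031 m and angle between pin_a's own z axis and vertical below 0.12 rad) or (horizontal distance between pin_b and hole_1 below 0.006 m and z of pin_b in the frame of rack below 0.031 m and angle between pin_b's own z axis and vertical below 0.12 rad))), for 0.2 s.
2. the pins stand fully home in holes 1 and 2 ((((horizontal distance between pin_a and hole_1 below 0.006 m and z of pin_a in the frame of rack below 0.031 m and angle between pin_a's own z axis and vertical below 0.12 rad) and (horizontal distance between pin_b and hole_2 below 0.006 m and z of pin_b in the frame of rack below 0.031 m and angle between pin_b's own z axis and vertical below 0.12 rad)) or ((horizontal distance between pin_b and hole_1 below 0.006 m and z of pin_b in the frame of rack below 0.031 m and angle between pin_b's own z axis and vertical below 0.12 rad) and (horizontal distance between pin_a and hole_2 below 0.006 m and z of pin_a in the frame of rack below 0.031 m and angle between pin_a's own z axis and vertical below 0.12 rad)))), for 0.2 s.
3. the seal is broken and the cover held ajar by its handle (value of joint cover between 0.11 and 0.32 rad and contact force between the fingers and cover_c0 above 1 N), for 0.3 s.
At the end, for the whole second after the job is handed in: One pin in hole 1 and the other in hole 2, each within 6 mm of the hole's axis, upright within 0.12 rad and home within 5 mm; the cover stands still at 0.11 to 0.32 rad (front edge 20 to 56 mm up) and the fingers hold its handle (more than 1 N) (all of step 3 and (((horizontal distance between pin_a and hole_1 below 0.006 m and z of pin_a in the frame of rack below 0.031 m and angle between pin_a's own z axis and vertical below 0.12 rad) and (horizontal distance between pin_b and hole_2 below 0.006 m and z of pin_b in the frame of rack below 0.031 m and angle between pin_b's own z axis and vertical below 0.12 rad)) or ((horizontal distance between pin_b and hole_1 below 0.006 m and z of pin_b in the frame of rack below 0.031 m and angle between pin_b's own z axis and vertical below 0.12 rad) and (horizontal distance between pin_a and hole_2 below 0.006 m and z of pin_a in the frame of rack below 0.031 m and angle between pin_a's own z axis and vertical below 0.12 rad))) and velocity of joint cover between -0.05 and 0.05 rad/s and contact force between the fingers and pin_a below 0.1 N and contact force between the fingers and pin_b below 0.1 N); the arm keeps its last pose, push and grip.
It fails at once if the cover comes off its seal (more than 0.05 rad) while the two pins are not both home in holes 1 and 2 (value of joint cover above 0.05 rad and not (((horizontal distance between pin_a and hole_1 below 0.006 m and z of pin_a in the frame of rack below 0.031 m and angle between pin_a's own z axis and vertical below 0.12 rad) and (horizontal distance between pin_b and hole_2 below 0.006 m and z of pin_b in the frame of rack below 0.031 m and angle between pin_b's own z axis and vertical below 0.12 rad)) or ((horizontal distance between pin_b and hole_1 below 0.006 m and z of pin_b in the frame of rack below 0.031 m and angle between pin_b's own z axis and vertical below 0.12 rad) and (horizontal distance between pin_a and hole_2 below 0.006 m and z of pin_a in the frame of rack below 0.031 m and angle between pin_a's own z axis and vertical below 0.12 rad)))).
It fails at once if the cover flies wide open (beyond 0.6 rad) (value of joint cover above 0.6 rad).
It fails at once if a bystander is moved by more than 30 mm (distance of any of screwdriver, spanner, sealant_tin, tee, mug, broom_head, torch from where it was at the start of the episode above 0.03 m).
It also fails if it takes over 72 s, if anything falls off the work surface, if the arm or the gripper's body presses on something with over 40 N, if the wrist force passes 120 N, or if a joint passes its speed limit or range.

## Working session

There is one attempt and no reset: what is moved stays moved. The work goes in short steps, Python scripts to look and compute and a shell command to move; the robot and the scene stay as the last step left them, time stands still between calls to the robot, and variables do not carry over. Pictures are saved under pics/ and viewed, at most 10 in all, crops included, and the job is handed in when it is done.

```bash
ls; mkdir -p pics
python3 - <<'E'
from rig import arm
import cv2
o=arm.get_obs();print(o)
for n in("side","top","wrist"):
    c=arm.calibration(n);print(n,c)
for n in("top","side"):
    cv2.imwrite(f"pics/{n}0.png",arm.read_camera(n)[:,:,::-1])
E
```

```text
pics
{'clock': 0.0, 'q': array([ 1.02890565e+00,  1.59036946e-01,  1.59824720e+00, -3.38936728e-06,
        1.38616214e+00, -2.10120105e-01]), 'joint_velocities': array([ 0.00135677, -0.00108093,  0.00051409,  0.00049495,  0.00077519,
        0.00025331]), 'joint_torque': array([-1.08199347e-03, -3.85580349e+01, -3.22104120e+01,  7.00132409e-02,
        3.78355861e-02, -1.23512800e-04]), 'eef_pos': array([0.18699043, 0.54308586, 0.21361821]), 'ee_rot': array([-3.38784933e-04,  1.65125152e-01,  9.86272186e-01, -8.62679325e-04]), 'contact_force': array([ 0.27856232, -0.53319644, -0.30187162]), 'wrist_torque': array([ 0.01640884, -0.01603182,  0.02478331]), 'grip_force': 0.0, 'gripper_width': 0.09159414262555275}
side {'mtx': array([[421.45659211,   0.        , 324.64763014],
       [  0.        , 421.45659211, 200.19818165],
       [  0.        ,   0.        ,   1.        ]]), 'dist': array([0.03472455, 0.        , 0.        , 0.        , 0.        ]), 'eye': array([ 0.35771252, -0.8472933 ,  0.93328877]), 'orientation': array([ 0.91193854,  0.38415294, -0.04651943, -0.13649382])}
top 
[... 282 characters left out ...]
9,  1.30221276]), 'orientation': array([ 0.71340526,  0.06237426, -0.06396401, -0.69503308])}
wrist {'mtx': array([[355.99810376,   0.        , 322.42266651],
       [  0.        , 355.99810376, 192.30101196],
       [  0.        ,   0.        ,   1.        ]]), 'dist': array([-0.07740595,  0.        ,  0.        ,  0.        ,  0.        ]), 'T_tool_cam': array([[-5.30725337e-04,  9.70480320e-01,  2.41179739e-01,
         6.71542657e-02],
       [ 9.99999437e-01,  2.93518207e-04,  1.01945294e-03,
         3.44401118e-05],
       [ 9.18568373e-04,  2.41180144e-01, -9.70479930e-01,
        -1.69872038e-01],
       [ 0.00000000e+00,  0.00000000e+00,  0.00000000e+00,
         1.00000000e+00]])}
```

View pics/top0.png

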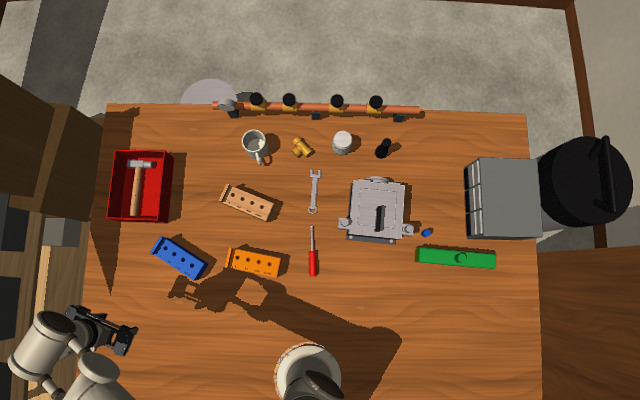

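View pics/side0.png

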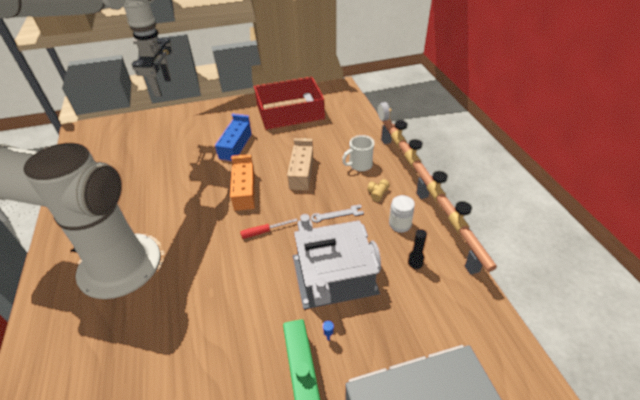

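Top view: the natural wooden rack is at (248,202), with look-alikes in blue (180,258) and orange (255,262). The flue is at (378,208) with its handle at (380,217). The pins are at about (345,224) and (408,230), and the blue look-alike pin at (427,232). I choose the natural rack and the two steel pins, and check them in one close crop.

```bash
cat > h.py <<'E'
import numpy as np, cv2
from scipy.spatial.transform import Rotation as R
from rig import arm
def q2R(q): return R.from_quat([q[1],q[2],q[3],q[0]])
def ray(name,px,obs=None):
    c=arm.calibration(name)
    p=cv2.undistortPoints(np.array([[px]],float),c["mtx"],c["dist"])[0,0]
    d=np.array([p[0],-p[1],-1.])
    if name=="wrist":
        T=np.array(c["T_tool_cam"]);r=q2R(obs["ee_rot"]).as_matrix()
        return np.array(obs["eef_pos"])+r@T[:3,3], r@(T[:3,:3]@d)
    return np.array(c["eye"]), q2R(c["orientation"]).as_matrix()@d
def at(name,px,z,obs=None):
    e,d=ray(name,px,obs); return e+d*(z-e[2])/d[2]
def proj(name,P,obs=None):
    c=arm.calibration(name)
    if name=="wrist":
        T=np.array(c["T_tool_cam"]);r=q2R(obs["ee_rot"]).as_matrix()
        e=np.array(obs["eef_pos"])+r@T[:3,3]; M=r@T[:3,:3]
    else: e=np.array(c["eye"]);M=q2R(c["orientation"]).as_matrix()
    q=M.T@(np.array(P)-e); q=np.array([[q[0],-q[1],-q[2]]])
    return cv2.projectPoints(q,np.zeros(3),np.zeros(3),c["mtx"],c["dist"])[0].ravel()
def delta(target,Rt=None):
    "shift in tool axes, units of 0.3 m (turn first if Rt)"
    o=arm.get_obs(); r=q2R(o["ee_rot"]) if Rt is None else Rt
    return r.inv().apply(np.array(target)-o["eef_pos"])/0.3
E
python3 - <<'E'
import cv2,numpy as np
a=cv2.imread("pics/top0.png")
A=cv2.resize(a[165:235,210:290],None,fx=5,fy=5,interpolation=cv2.INTER_CUBIC)
B=cv2.resize(a[170:250,335:415+20],None,fx=4,fy=4,interpolation=cv2.INTER_CUBIC)
B=cv2.copyMakeBorder(B,0,350-320,0,0,0)if B.shape[0]<350 else B
cv2.imwrite("pics/crop1.png",np.hstack([A,B]));print(A.shape,B.shape)
E
```

```text
(350, 400, 3) (350, 400, 3)
```

View pics/crop1.png

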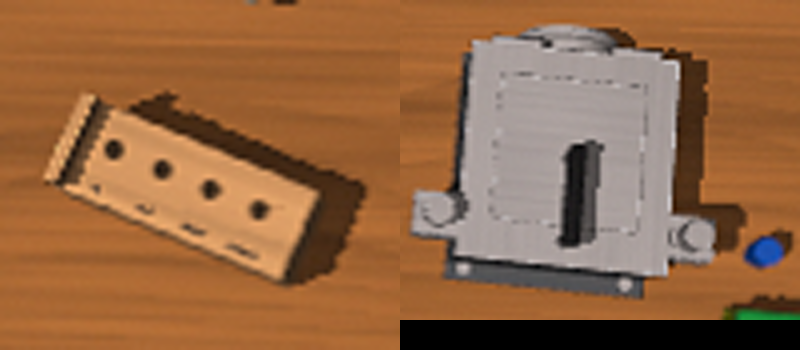

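The crop confirms it. The rib is at the left end of the natural rack, with hole 1 at pixel (232.8,194.8) and hole 4 at (262,206.8). The steel pin heads are at (345,222) and (409.2,228.7). The handle bar runs from (380,206) to (378,231).

Run:
```python
from h import *
np.set_printoptions(precision=4,suppress=True)
h1=at("top",(232.8,194.8),.06);h4=at("top",(262,206.8),.06)
u=(h1-h4)[:2];print("holes",h1,h4,np.linalg.norm(u),"rack y ang",np.degrees(np.arctan2(u[1],u[0])))
a=at("top",(345,222),.13);b=at("top",(409.2,228.7),.13);v=(a-b)[:2]
print("pins",a,b,np.linalg.norm(v),np.degrees(np.arctan2(v[1],v[0])))
print("handle",at("top",(380,206.2),.144),at("top",(377.8,230.8),.144))
y=np.append(v/np.linalg.norm(v),0);x=np.array([y[1],-y[0],0]);m=(a+b)/2
print("flue yaw",np.degrees(np.arctan2(x[1],x[0])),"origin",m+.055*x,"handle",m+.02*x)
for P in(h1,a,b): print(proj("side",P))
```

```text
holes [0.5966 0.2722 0.06  ] [0.5584 0.1711 0.06  ] 0.10805064666706789 rack y ang 69.26351990392143
pins [ 0.5066 -0.1021  0.13  ] [ 0.4904 -0.3049  0.13  ] 0.2034644182455104 85.4170127083927
handle [ 0.5575 -0.2102  0.144 ] [ 0.4802 -0.2031  0.144 ]
flue yaw -4.582987291607299 origin [ 0.5533 -0.2079  0.13  ] handle [ 0.5185 -0.2051  0.13  ]
[303.3056 148.3939]
[304.2779 216.9138]
[319.7401 280.3896]
```

The measurements agree with the given sizes: hole 1 to hole 4 is 108.05 mm, and the pins are 203 mm apart (206 expected). First I turn the jaw to line up with the rack's x axis.

```bash
python3 -m inch '[[0,0,0,0,0,0.039,-1],[0,0,0,0,0,0.039,-1],[0,0,0,0,0,0.039,-1],[0,0,0,0,0,0.039,-1],[0,0,0,0,0,0.039,-1],[0,0,0,0,0,0.039,-1],[0,0,0,0,0,0.039,-0.1],[0,0,0,0,0,0.039,-0.1],[0,0,0,0,0,0.039,-0.1],[0,0,0,0,0,0.039,-0.1]]' 20
python3 -m inch '[[0,0,0,0,0,0.039,-0.1],[0,0,0,0,0,0.039,-0.1],[0,0,0,0,0,0.039,-0.1],[0,0,0,0,0,0,-0.1]]'
python3 - <<'E'
from h import *
print(delta([.49,-.09,.21]),R.from_quat([0,0,0,1]) and q2R(arm.get_obs()["ee_rot"]).as_matrix().round(3))
E
```

```text
clock: 0.93
eef_pos: [0.1871, 0.5433, 0.214]
ee_rot: [0.0, 0.704, 0.71, -0.001]
contact_force: [0.2, -0.1, -0.6]
gripper_width: 0.0669
grip_force: 0.0
clock: 1.27
eef_pos: [0.1871, 0.5433, 0.214]
ee_rot: [0.0, 0.821, 0.57, -0.0]
contact_force: [-0.7, -1.1, -0.0]
gripper_width: 0.0505
grip_force: 0.0
[-1.62547596  1.68332282  0.01486285] [[ 0.349  0.937 -0.001]
 [ 0.937 -0.349 -0.001]
 [-0.001 -0.    -1.   ]]
```

```bash
python3 -m inch '[[-0.09,0.0935,0,0,0,0,-0.1],[-0.09,0.0935,0,0,0,0,-0.1],[-0.09,0.0935,0,0,0,0,-0.1],[-0.09,0.0935,0,0,0,0,-0.1],[-0.09,0.0935,0,0,0,0,-0.1],[-0.09,0.0935,0,0,0,0,-0.1],[-0.09,0.0935,0,0,0,0,-0.1],[-0.09,0.0935,0,0,0,0,-0.1],[-0.09,0.0935,0,0,0,0,-0.1],[-0.09,0.0935,0,0,0,0,-0.1]]'
python3 -m inch '[[-0.09,0.0935,0,0,0,0,-0.1],[-0.09,0.0935,0,0,0,0,-0.1],[-0.09,0.0935,0,0,0,0,-0.1],[-0.09,0.0935,0,0,0,0,-0.1],[-0.09,0.0935,0,0,0,0,-0.1],[-0.09,0.0935,0,0,0,0,-0.1],[-0.09,0.0935,0,0,0,0,-0.1],[-0.09,0.0935,0,0,0,0,-0.1],[0,0,0,0,0,0,-0.1],[0,0,0,0,0,0,-0.1]]'
python3 - <<'E'
from h import *
o=arm.get_obs();im=arm.read_camera("wrist")[:,:,::-1]
cv2.imwrite("pics/w1.png",im);import pickle;pickle.dump(o,open("w1.pkl","wb"))
print(o["eef_pos"],delta([.507,-.102,.21]),proj("wrist",[.5066,-.1021,.13],o),proj("wrist",[.4904,-.3049,.13],o))
E
```

```text
clock: 2.1
eef_pos: [0.3571, 0.1914, 0.2146]
ee_rot: [0.0, 0.819, 0.573, 0.0]
contact_force: [1.2, 0.2, 0.6]
gripper_width: 0.0509
grip_force: 0.0
clock: 2.93
eef_pos: [0.4925, -0.0884, 0.214]
ee_rot: [-0.001, 0.821, 0.572, -0.0]
contact_force: [0.5, 0.3, -1.1]
gripper_width: 0.0506
grip_force: 0.0
[ 0.49253708 -0.08842188  0.21401244] [-0.02949616  0.06361551  0.01351756] [346.44253267 208.0903345 ] [402.82744137 414.46030057]
```

View pics/w1.png

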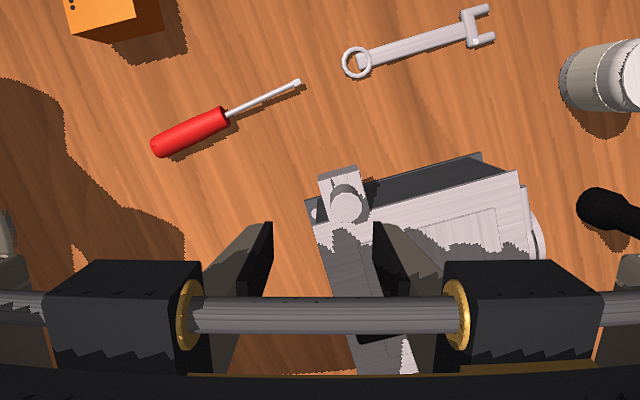

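Wrist view: the pin_a head is centred at about (348,206), and the prediction was (346.4,208). So the estimate is within 2 mm.

Run:
```python
from h import *
import pickle;o=pickle.load(open("w1.pkl","rb"))
p=at("wrist",(347.5,206.5),.13,o);print(p)
p=(p+[.5068,-.1018,.13])/2
print(delta([p[0],p[1],.103]))
```

```text
[ 0.50774448 -0.10121217  0.13      ]
[-0.02783001  0.06445855  0.37018429]
```

```bash
python3 -m inch '[[-0.014,0.032,0,0,0,0,-0.1],[-0.014,0.0325,0,0,0,0,-0.1],[0,0,0.09,0,0,0,-0.1],[0,0,0.09,0,0,0,-0.1],[0,0,0.09,0,0,0,-0.1],[0,0,0.06,0,0,0,-0.1],[0,0,0.04,0,0,0,-0.1],[0,0,0,0,0,0,-0.1],[0,0,0,0,0,0,-0.1]]'
python3 -m inch '[[0,0,0,0,0,0,1],[0,0,0,0,0,0,1],[0,0,0,0,0,0,1],[0,0,0,0,0,0,1],[0,0,0,0,0,0,1],[0,0,0,0,0,0,1],[0,0,0,0,0,0,1],[0,0,0,0,0,0,1]]' 25
```

```text
clock: 3.73
eef_pos: [0.5081, -0.1015, 0.1038]
ee_rot: [-0.0, 0.82, 0.572, -0.0]
contact_force: [0.1, 0.0, 0.3]
gripper_width: 0.0505
grip_force: 0.0
clock: 4.4
eef_pos: [0.508, -0.1019, 0.1044]
ee_rot: [0.0, 0.82, 0.572, 0.0]
contact_force: [-2.9, 0.4, 6.7]
gripper_width: 0.0226
grip_force: 25.0
```

```bash
python3 -m inch '[[0,0,-0.02,0,0,0,1],[0,0,-0.02,0,0,0,1],[0,0,-0.03,0,0,0,1],[0,0,-0.03,0,0,0,1],[0,0,-0.03,0,0,0,1],[0,0,-0.03,0,0,0,1],[0,0,-0.03,0,0,0,1],[0,0,-0.03,0,0,0,1],[0,0,-0.03,0,0,0,1],[0,0,0,0,0,0,1]]'
python3 - <<'E'
from h import *
print(delta([.5966,.2722,.179]))
E
```

```text
clock: 5.23
eef_pos: [0.509, -0.1023, 0.1811]
ee_rot: [0.002, 0.82, 0.572, 0.001]
contact_force: [0.1, -0.3, -0.5]
gripper_width: 0.0226
grip_force: 25.0
[ 1.2722731  -0.1587292   0.00597077]
```

```bash
python3 -m inch '[[0.127,-0.016,0,0,0,0,1],[0.127,-0.016,0,0,0,0,1],[0.127,-0.016,0,0,0,0,1],[0.127,-0.016,0,0,0,0,1],[0.127,-0.016,0,0,0,0,1],[0.127,-0.016,0,0,0,0,1],[0.127,-0.016,0,0,0,0,1],[0.127,-0.016,0,0,0,0,1],[0.127,-0.016,0,0,0,0,1],[0.127,-0.016,0,0,0,0,1]]'
python3 -m inch '[[0,0,0.04,0,0,0,1],[0,0,0.04,0,0,0,1],[0,0,0,0,0,0,1],[0,0,0,0,0,0,1]]'
python3 - <<'E'
from h import *
o=arm.get_obs();im=arm.read_camera("wrist")[:,:,::-1]
cv2.imwrite("pics/w2.png",im);import pickle;pickle.dump(o,open("w2.pkl","wb"))
print(o["eef_pos"],o["gripper_width"],delta([.5966,.2722,.179]),proj("wrist",[.5966,.2722,.06],o),proj("wrist",[.5584,.1711,.06],o))
E
```

```text
clock: 6.07
eef_pos: [0.5946, 0.2742, 0.1781]
ee_rot: [-0.0, 0.82, 0.572, -0.0]
contact_force: [0.7, -0.2, -0.2]
gripper_width: 0.0227
grip_force: 25.0
clock: 6.4
eef_pos: [0.5936, 0.2707, 0.1527]
ee_rot: [-0.001, 0.821, 0.571, -0.002]
contact_force: [0.1, 0.3, -1.4]
gripper_width: 0.0225
grip_force: 25.0
[0.59359483 0.27067668 0.15269426] 0.022482843535313424 [ 0.00701277  0.00527157 -0.0836192 ] [325.51181584 191.34852727] [324.48135865 316.07264044]
```

View pics/w2.png

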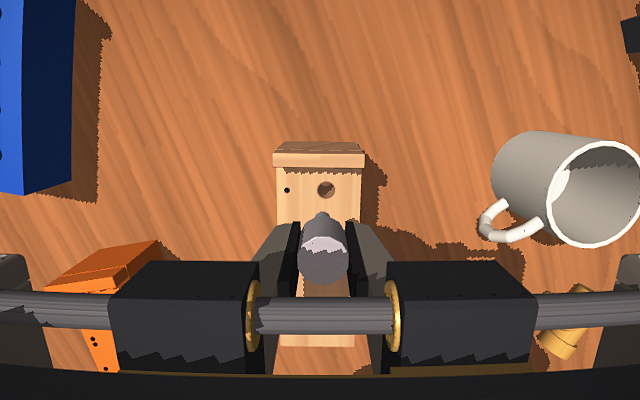

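Wrist view: hole 1 is at about (326,190), against a prediction of (325.5,191.3). The pin foot is near (321,213). I enlarge to get both exactly.

Run:
```python
from h import *
import pickle;o=pickle.load(open("w2.pkl","rb"))
a=cv2.imread("pics/w2.png")[165:265,270:380]
cv2.imwrite("pics/c2.png",cv2.resize(a,None,fx=6,fy=6,interpolation=cv2.INTER_CUBIC))
f=q2R(o["ee_rot"]).apply([0,0,.038])+o["eef_pos"];print(f,proj("wrist",f,o), proj("wrist",f+[0,0,.034],o))
```

```text
[0.59345226 0.27062509 0.11469456] [322.1959502  216.90519144] [322.05777646 237.15879409]
```

View pics/c2.png

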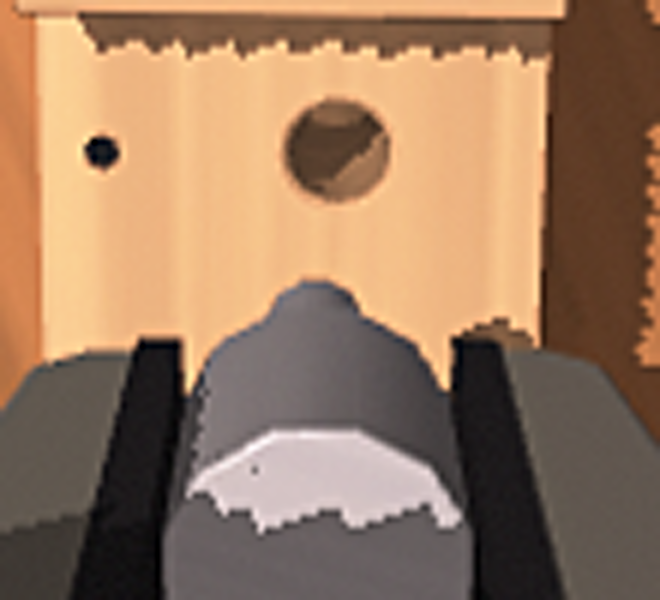

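Run:
```python
from h import *
import pickle;o=pickle.load(open("w2.pkl","rb"));r=q2R(o["ee_rot"])
for d in(3.5,4,5):
  for z in(.038,.034): print(d,z,proj("wrist",r.apply([d/1000,0,z])+o["eef_pos"],o))
h=at("wrist",(326.2,190),.06,o);print(h,delta(h))
print(delta([.5966,.2722,.06]))
```

```text
3.5 0.038 [322.19200007 211.43354616]
3.5 0.034 [322.19813447 213.38757706]
4 0.038 [322.19143386 210.64822872]
4 0.034 [322.19756112 212.5891641 ]
5 0.038 [322.19030003 209.07485529]
5 0.034 [322.19641294 210.98948964]
[0.59745431 0.27300721 0.06      ] [0.01102093 0.00753767 0.3130401 ]
[0.00750753 0.00580406 0.31304681]
```

```bash
python3 -m inch '[[0.012,0.007,0,0,0,0,1],[0,0,0,0,0,0,1],[0,0,0,0,0,0,1],[0,0,0.06,0,0,0,1],[0,0,0.06,0,0,0,1],[0,0,0.03,0,0,0,1],[0,0,0.03,0,0,0,1],[0,0,0.02,0,0,0,1],[0,0,0.02,0,0,0,1],[0,0,0,0,0,0,1]]'
```

```text
clock: 7.28
eef_pos: [0.5975, 0.2746, 0.0876]
ee_rot: [-0.0, 0.821, 0.572, -0.001]
contact_force: [-0.3, -0.2, -0.5]
gripper_width: 0.0227
grip_force: 25.0
```

The foot is 10 mm below the mouth with no force, so the pin is in the hole.

```bash
python3 -m inch '[[0,0,0.02,0,0,0,1],[0,0,0.02,0,0,0,1],[0,0,0.02,0,0,0,1],[0,0,0.01,0,0,0,1],[0,0,0.006,0,0,0,1],[0,0,0,0,0,0,1],[0,0,0,0,0,0,1]]'
```

```text
clock: 7.87
eef_pos: [0.5978, 0.2746, 0.0653]
ee_rot: [0.0, 0.821, 0.572, -0.0]
contact_force: [-1.1, -3.2, -2.1]
gripper_width: 0.0224
grip_force: 25.0
```

```bash
python3 -m inch '[[0,0,0.004,0,0,0,1],[0,0,0,0,0,0,-0.1],[0,0,0,0,0,0,-0.1],[0,0,0,0,0,0,-0.1],[0,0,0,0,0,0,-0.1],[0,0,0,0,0,0,-0.1]]'
python3 -m inch '[[0,0,-0.08,0,0,0,-0.1],[0,0,-0.13,0,0,0,-0.1],[0,0,-0.13,0,0,0,-0.1],[0,0,-0.1,0,0,0,-0.1],[0,0,0,0,0,0,-0.1],[0,0,0,0,0,0,-0.1]]'
python3 - <<'E'
from h import *
o=arm.get_obs();im=arm.read_camera("wrist")[:,:,::-1]
cv2.imwrite("pics/w3.png",im);import pickle;pickle.dump(o,open("w3.pkl","wb"))
cv2.imwrite("pics/c3.png",cv2.resize(im[130:330,230:410],None,fx=3,fy=3,interpolation=cv2.INTER_CUBIC))
print(o["eef_pos"],proj("wrist",[.5974,.273,.09],o),delta([.4904,-.3049,.19]),delta([.5066,-.1021,.19]))
E
```

```text
clock: 8.37
eef_pos: [0.5982, 0.2752, 0.0648]
ee_rot: [-0.0, 0.82, 0.572, 0.0]
contact_force: [0.7, -0.7, 1.5]
gripper_width: 0.0506
grip_force: 0.0
clock: 8.87
eef_pos: [0.5996, 0.2755, 0.1996]
ee_rot: [0.001, 0.82, 0.572, 0.003]
contact_force: [0.1, 0.1, -0.5]
gripper_width: 0.0503
grip_force: 0.0
[0.59959393 0.27545364 0.19958953] [319.99444875 193.76578061] [-1.9378408   0.3327175   0.02181273] [-1.28499429  0.14918725  0.02210398]
```

View pics/c3.png

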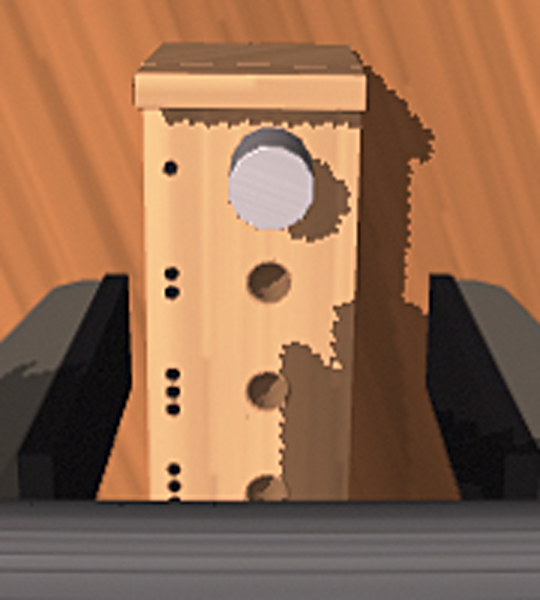

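Pin_a is home in hole 1: its head is at pixel (320.3,192.3), predicted (320,193.8). Hole 2 is at about (319.7,224.3). Next is pin_b.

```bash
python3 -m inch '[[-0.129,0.022,0,0,0,0,-0.1],[-0.129,0.022,0,0,0,0,-0.1],[-0.129,0.022,0,0,0,0,-0.1],[-0.129,0.022,0,0,0,0,-0.1],[-0.129,0.022,0,0,0,0,-0.1],[-0.129,0.022,0,0,0,0,-0.1],[-0.129,0.022,0,0,0,0,-0.1],[-0.129,0.022,0,0,0,0,-0.1],[-0.129,0.022,0,0,0,0,-0.1],[-0.129,0.022,0,0,0,0,-0.1]]'
python3 -m inch '[[-0.129,0.022,0,0,0,0,-0.1],[-0.129,0.022,0,0,0,0,-0.1],[-0.129,0.022,0,0,0,0,-0.1],[-0.129,0.022,0,0,0,0,-0.1],[0,0,0,0,0,0,-0.1],[0,0,0,0,0,0,-0.1]]'
python3 - <<'E'
from h import *
import pickle;o=pickle.load(open("w3.pkl","rb"));print("hole2",at("wrist",(319.7,224.3),.06,o),"hole1 est",at("wrist",(320.3,192.3),.09,o))
o=arm.get_obs();im=arm.read_camera("wrist")[:,:,::-1]
cv2.imwrite("pics/w4.png",im);pickle.dump(o,open("w4.pkl","wb"))
cv2.imwrite("pics/c4.png",im[130:330,170:470].repeat(2,0).repeat(2,1))
print(o["eef_pos"],proj("wrist",[.4904,-.3049,.13],o))
E
```

```text
clock: 9.75
eef_pos: [0.5238, -0.1121, 0.1941]
ee_rot: [-0.002, 0.82, 0.572, -0.001]
contact_force: [1.1, 0.5, 0.4]
gripper_width: 0.0505
grip_force: 0.0
clock: 10.25
eef_pos: [0.4954, -0.2662, 0.1941]
ee_rot: [-0.002, 0.822, 0.57, -0.0]
contact_force: [-0.7, 0.2, -0.0]
gripper_width: 0.0506
grip_force: 0.0
hole2 [0.58449608 0.2390919  0.06      ] hole1 est [0.59805953 0.27405993 0.09      ]
[ 0.49541415 -0.26618329  0.19414432] [335.00030099 256.74642815]
```

View pics/c4.png

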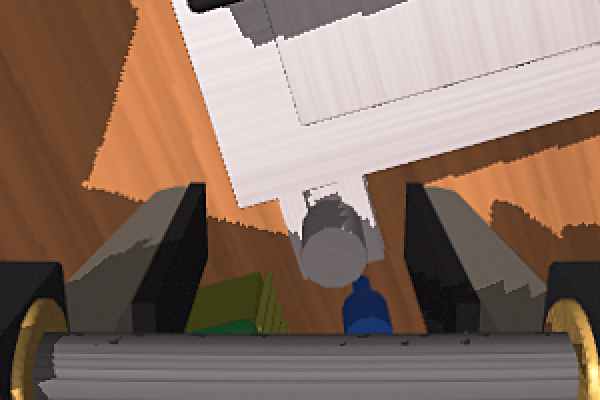

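The pin_b head is centred at about (337.5,258), and the prediction was (335,256.7). The blue look-alike beside it is only 64 mm tall, so it is below the fingers.

Run:
```python
from h import *
import pickle;o=pickle.load(open("w4.pkl","rb"))
p=at("wrist",(337.3,258),.13,o);print(p);p=(p+[.4904,-.3049,.13])/2;print(delta([p[0],p[1],.104]))
```

```text
[ 0.49160255 -0.3063819   0.13      ]
[-0.13380922  0.03304233  0.30110018]
```

```bash
python3 -m inch '[[-0.067,0.017,0,0,0,0,-0.1],[-0.067,0.017,0,0,0,0,-0.1],[0,0,0.09,0,0,0,-0.1],[0,0,0.09,0,0,0,-0.1],[0,0,0.06,0,0,0,-0.1],[0,0,0.04,0,0,0,-0.1],[0,0,0.02,0,0,0,-0.1],[0,0,0,0,0,0,-0.1],[0,0,0,0,0,0,-0.1]]'
python3 -m inch '[[0,0,0,0,0,0,1],[0,0,0,0,0,0,1],[0,0,0,0,0,0,1],[0,0,0,0,0,0,1],[0,0,0,0,0,0,1],[0,0,0,0,0,0,1],[0,0,0,0,0,0,1],[0,0,0,0,0,0,1]]' 25
```

```text
clock: 11.05
eef_pos: [0.4932, -0.3063, 0.1072]
ee_rot: [0.0, 0.82, 0.572, 0.0]
contact_force: [0.8, 0.4, 0.7]
gripper_width: 0.0504
grip_force: 0.0
clock: 11.72
eef_pos: [0.4926, -0.3068, 0.1072]
ee_rot: [0.0, 0.82, 0.572, -0.0]
contact_force: [-2.3, 0.7, 5.9]
gripper_width: 0.0223
grip_force: 25.0
```

```bash
python3 -m inch '[[0,0,-0.02,0,0,0,1],[0,0,-0.02,0,0,0,1],[0,0,-0.03,0,0,0,1],[0,0,-0.03,0,0,0,1],[0,0,-0.03,0,0,0,1],[0,0,-0.05,0,0,0,1],[0,0,-0.06,0,0,0,1],[0,0,-0.06,0,0,0,1],[0,0,-0.06,0,0,0,1],[0,0,0,0,0,0,1]]'
python3 - <<'E'
from h import *
print(delta([.585,.2397,.2]))
E
```

```text
clock: 12.55
eef_pos: [0.4945, -0.3083, 0.2199]
ee_rot: [0.004, 0.82, 0.572, 0.001]
contact_force: [1.0, -0.7, 0.1]
gripper_width: 0.0222
grip_force: 25.0
[ 1.81830726 -0.35024693  0.05745753]
```

```bash
python3 -m inch '[[0.13,-0.025,0,0,0,0,1],[0.13,-0.025,0,0,0,0,1],[0.13,-0.025,0,0,0,0,1],[0.13,-0.025,0,0,0,0,1],[0.13,-0.025,0,0,0,0,1],[0.13,-0.025,0,0,0,0,1],[0.13,-0.025,0,0,0,0,1],[0.13,-0.025,0,0,0,0,1],[0.13,-0.025,0,0,0,0,1],[0.13,-0.025,0,0,0,0,1]]'
python3 -m inch '[[0.13,-0.025,0,0,0,0,1],[0.13,-0.025,0,0,0,0,1],[0.13,-0.025,0,0,0,0,1],[0.13,-0.025,0,0,0,0,1],[0,0,0.11,0,0,0,1],[0,0,0.11,0,0,0,1],[0,0,0,0,0,0,1],[0,0,0,0,0,0,1]]'
python3 - <<'E'
from h import *
import pickle
o=arm.get_obs();im=arm.read_camera("wrist")[:,:,::-1];pickle.dump(o,open("w5.pkl","wb"))
cv2.imwrite("pics/c5.png",cv2.resize(im[165:265,270:380],None,fx=6,fy=6,interpolation=cv2.INTER_CUBIC))
r=q2R(o["ee_rot"])
print(o["eef_pos"],o["gripper_width"],delta([.585,.2397,.107]),"foot edge",proj("wrist",r.apply([.0045,0,.041])+o["eef_pos"],o),"hole",proj("wrist",[.585,.2397,.06],o))
E
```

```text
clock: 13.38
eef_pos: [0.557, 0.0873, 0.2141]
ee_rot: [-0.0, 0.821, 0.572, -0.0]
contact_force: [1.2, -1.6, -0.8]
gripper_width: 0.0226
grip_force: 25.0
clock: 14.05
eef_pos: [0.5812, 0.2416, 0.1461]
ee_rot: [-0.001, 0.82, 0.572, -0.003]
contact_force: [0.4, -0.3, 0.8]
gripper_width: 0.0225
grip_force: 25.0
[0.58123627 0.2415587  0.14609574] 0.022462465835850806 [-0.00394519  0.00824859  0.13933683] foot edge [322.18663271 208.45988041] hole [328.33729232 197.2238381 ]
```

View pics/c5.png

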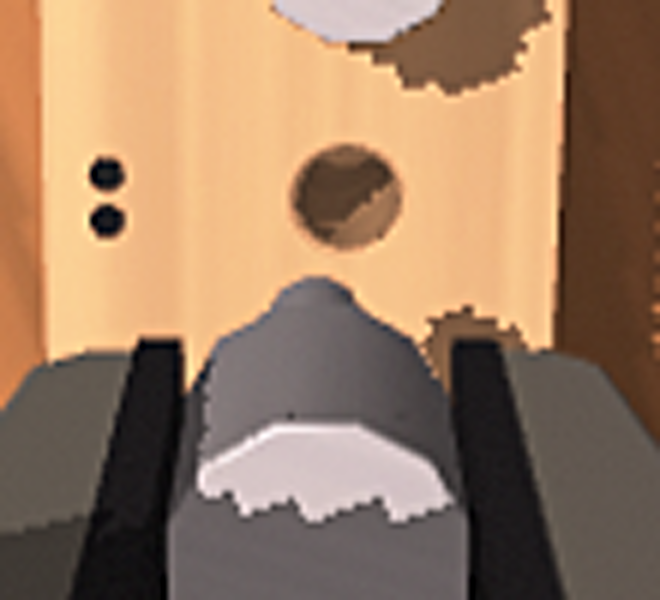

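Hole 2 is at (327.8,197.5), matching the prediction, and it has two dots. Inserting.

```bash
python3 -m inch '[[-0.002,0.008,0,0,0,0,1],[0,0,0,0,0,0,1],[0,0,0,0,0,0,1],[0,0,0.06,0,0,0,1],[0,0,0.05,0,0,0,1],[0,0,0.03,0,0,0,1],[0,0,0.02,0,0,0,1],[0,0,0.02,0,0,0,1],[0,0,0,0,0,0,1]]'
```

```text
clock: 14.85
eef_pos: [0.5849, 0.2404, 0.0939]
ee_rot: [-0.0, 0.821, 0.572, -0.001]
contact_force: [-0.9, 0.4, -0.5]
gripper_width: 0.0221
grip_force: 25.0
```

```bash
python3 -m inch '[[0,0,0.02,0,0,0,1],[0,0,0.02,0,0,0,1],[0,0,0.02,0,0,0,1],[0,0,0.015,0,0,0,1],[0,0,0.01,0,0,0,1],[0,0,0.002,0,0,0,1],[0,0,0,0,0,0,1],[0,0,0,0,0,0,1]]'
```

```text
clock: 15.52
eef_pos: [0.5856, 0.2407, 0.0687]
ee_rot: [0.0, 0.821, 0.572, 0.0]
contact_force: [0.3, -0.3, -0.1]
gripper_width: 0.0226
grip_force: 25.0
```

```bash
python3 -m inch '[[0,0,0.006,0,0,0,1],[0,0,0,0,0,0,-0.1],[0,0,0,0,0,0,-0.1],[0,0,0,0,0,0,-0.1],[0,0,0,0,0,0,-0.1],[0,0,0,0,0,0,-0.1]]'
python3 -m inch '[[0,0,-0.08,0,0,0,-0.1],[0,0,-0.13,0,0,0,-0.1],[0,0,-0.13,0,0,0,-0.1],[0,0,-0.1,0,0,0,-0.1],[0,0,0,0,0,0,-0.1],[0,0,0,0,0,0,-0.1]]'
python3 - <<'E'
from h import *
import pickle
o=arm.get_obs();im=arm.read_camera("wrist")[:,:,::-1]
cv2.imwrite("pics/c6.png",cv2.resize(im[130:330,230:410],None,fx=3,fy=3,interpolation=cv2.INTER_CUBIC))
print(o["eef_pos"],proj("wrist",[.585,.24,.09],o),proj("wrist",[.598,.274,.09],o))
r=R.from_euler("z",74,degrees=True);print(delta([.5187,-.206,.19],q2R(o["ee_rot"])*r))
E
```

```text
clock: 16.02
eef_pos: [0.5854, 0.2406, 0.0668]
ee_rot: [0.0, 0.821, 0.572, 0.0]
contact_force: [-0.2, 0.2, 0.2]
gripper_width: 0.0505
grip_force: 0.0
clock: 16.52
eef_pos: [0.5869, 0.2409, 0.2015]
ee_rot: [0.001, 0.82, 0.572, 0.002]
contact_force: [0.2, 0.2, -0.7]
gripper_width: 0.0507
grip_force: 0.0
[0.58685024 0.24092444 0.20151421] [319.74307179 191.26426408] [320.17003351 146.50378904]
[-0.11117982  1.50111745  0.02682644]
```

View pics/c6.png

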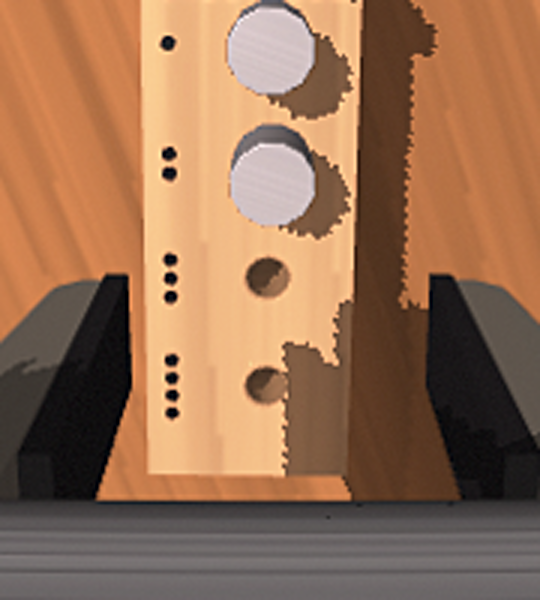

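Both pins are home: heads at (320.3,191.3) and (320,146.7), as predicted. Next I turn for the handle and go over to it.

```bash
python3 -m inch '[[0,0,0,0,0,0.0374,-0.1],[0,0,0,0,0,0.0374,-0.1],[0,0,0,0,0,0.0374,-0.1],[0,0,0,0,0,0.0374,-0.1],[0,0,0,0,0,0.0374,-0.1],[0,0,0,0,0,0.0374,-0.1],[0,0,0,0,0,0.0374,-0.1],[0,0,0,0,0,0.0374,-0.1],[0,0,0,0,0,0.0374,-0.1],[0,0,0,0,0,0.0374,-0.1]]'
python3 -m inch '[[0,0,0,0,0,0.0374,-0.1],[-0.0093,0.125,0,0,0,0,-0.1],[-0.0093,0.125,0,0,0,0,-0.1],[-0.0093,0.125,0,0,0,0,-0.1],[-0.0093,0.125,0,0,0,0,-0.1],[-0.0093,0.125,0,0,0,0,-0.1],[-0.0093,0.125,0,0,0,0,-0.1],[-0.0093,0.125,0,0,0,0,-0.1],[-0.0093,0.125,0,0,0,0,-0.1],[-0.0093,0.125,0,0,0,0,-0.1]]'
python3 -m inch '[[-0.0093,0.125,0,0,0,0,-0.1],[-0.0093,0.125,0,0,0,0,-0.1],[-0.0093,0.125,0,0,0,0,-0.1],[0,0,0,0,0,0,-0.1],[0,0,0,0,0,0,-0.1],[0,0,0,0,0,0,-0.1]]'
python3 - <<'E'
from h import *
o=arm.get_obs();im=arm.read_camera("wrist")
print(o["q"].round(2),delta([.5187,-.206,.116]))
for P in([.5575,-.2102,.144],[.4802,-.2031,.144],[.5187,-.206,.144]): print(proj("wrist",P,o))
p=proj("wrist",[.5187,-.206,.144],o).round().astype(int)
# dark bar columns on rows near middle
g=im.mean(2)
for v in range(p[1]-45,p[1]+46,10):print(v,"".join("#" if x<45 else "+" if x<100 else "." for x in g[v,p[0]-45:p[0]+46:2]))
print(p)
E
```

```text
clock: 17.4
eef_pos: [0.5838, 0.2402, 0.1957]
ee_rot: [0.0, 1.0, 0.018, -0.002]
contact_force: [0.4, 0.2, 0.2]
gripper_width: 0.0501
grip_force: 0.0
clock: 18.23
eef_pos: [0.5329, -0.0952, 0.1962]
ee_rot: [-0.001, 0.999, -0.038, -0.002]
contact_force: [1.0, 0.1, -0.5]
gripper_width: 0.0509
grip_force: 0.0
clock: 18.73
eef_pos: [0.5172, -0.2045, 0.1969]
ee_rot: [-0.001, 0.999, -0.038, -0.001]
contact_force: [0.6, 0.9, 0.6]
gripper_width: 0.0504
grip_force: 0.0
[-0.59  0.13  1.67  0.    1.35  1.05] [0.00482255 0.00659784 0.27103472]
[326.4357246 147.9964859]
[324.36640903 262.35355808]
[324.38626924 207.85950974]
163 ..................##########..................
173 ..................##########+.................
183 ..................##########+.................
193 ..................##########..................
203 ..................#####+++##..................
213 ..................#++++++###..................
223 ..................#++++++###..................
233 ..................#++++++###..................
243 ..................#++++++###..................
253 ..................#++++++###..................
[324 208]
```

The image code puts the bar at columns 315 to 334, centred on the prediction and parallel to the fingers. Going down and gripping.

```bash
python3 -m inch '[[0.005,0.006,0,0,0,0,-0.1],[0,0,0.08,0,0,0,-0.1],[0,0,0.08,0,0,0,-0.1],[0,0,0.06,0,0,0,-0.1],[0,0,0.04,0,0,0,-0.1],[0,0,0.01,0,0,0,-0.1],[0,0,0,0,0,0,-0.1],[0,0,0,0,0,0,-0.1]]'
python3 -m inch '[[0,0,0,0,0,0,0.3],[0,0,0,0,0,0,0.5],[0,0,0,0,0,0,1],[0,0,0,0,0,0,1],[0,0,0,0,0,0,1],[0,0,0,0,0,0,1],[0,0,0,0,0,0,1],[0,0,0,0,0,0,1],[0,0,0,0,0,0,1],[0,0,0,0,0,0,1]]' 50
```

```text
clock: 19.45
eef_pos: [0.5201, -0.2076, 0.1187]
ee_rot: [0.0, 0.999, -0.037, 0.001]
contact_force: [-0.1, -0.2, -1.1]
gripper_width: 0.0508
grip_force: 0.0
clock: 20.28
eef_pos: [0.5196, -0.2056, 0.118]
ee_rot: [-0.002, 0.999, -0.038, 0.0]
contact_force: [0.3, 6.3, 3.7]
gripper_width: 0.0137
grip_force: 50.0
```

```bash
python3 -m inch '[[0.0007,0,-0.0042,0,-0.0032,0,1],[0.0007,0,-0.0042,0,-0.0032,0,1],[0.0007,0,-0.0042,0,-0.0032,0,1],[0.0007,0,-0.0042,0,-0.0032,0,1],[0.0007,0,-0.0042,0,-0.0032,0,1],[0.0007,0,-0.0042,0,-0.0032,0,1],[0,0,0,0,0,0,1],[0,0,0,0,0,0,1]]'
```

```text
clock: 20.95
eef_pos: [0.5205, -0.2056, 0.1238]
ee_rot: [-0.003, 0.999, -0.038, -0.031]
contact_force: [2.1, 5.9, -5.0]
gripper_width: 0.0135
grip_force: 50.0
```

```bash
python3 -m inch '[[0.0012,0,-0.0065,0,-0.005,0,1],[0.0012,0,-0.0065,0,-0.005,0,1],[0.0012,0,-0.0065,0,-0.005,0,1],[0.0012,0,-0.0065,0,-0.005,0,1],[0.0012,0,-0.0065,0,-0.005,0,1],[0.0012,0,-0.0065,0,-0.005,0,1],[0.0012,0,-0.0065,0,-0.005,0,1],[0.0012,0,-0.0065,0,-0.005,0,1],[0.0012,0,-0.0065,0,-0.005,0,1],[0,0,0,0,0,0,1]]'
python3 -m inch '[[0,0,0,0,0,0,1],[0,0,0,0,0,0,1],[0,0,0,0,0,0,1],[0,0,0,0,0,0,1],[0,0,0,0,0,0,1]]'
python3 - <<'E'
from h import *
for n in("top","side"):
    im=arm.read_camera(n)[:,:,::-1]; cv2.imwrite(f"pics/{n}9.png",im)
a=cv2.imread("pics/side9.png").mean(2);b=cv2.imread("pics/side0.png").mean(2)
# track cover front corners (shut vs 0.2 rad) in the side view
yaw=np.radians(-4.6);X=np.array([np.cos(yaw),np.sin(yaw),0]);Y=np.array([-X[1],X[0],0]);O=np.array([.5525,-.2079,0])
for th in(0,.1,.2,.3):
  for s in(.085,-.085):
    r=-.178*np.cos(th),.178*np.sin(th)
    print(th,s,proj("side",O+X*(.09+r[0])+Y*s+np.array([0,0,.094+r[1]])).round(1))
E
```

```text
clock: 21.78
eef_pos: [0.5262, -0.2061, 0.1413]
ee_rot: [-0.006, 0.994, -0.037, -0.102]
contact_force: [1.3, 6.7, -2.3]
gripper_width: 0.0137
grip_force: 50.0
clock: 22.2
eef_pos: [0.5262, -0.206, 0.1413]
ee_rot: [-0.006, 0.994, -0.037, -0.101]
contact_force: [1.6, 6.4, -2.6]
gripper_width: 0.0134
grip_force: 50.0
0 0.085 [293.5 232.9]
0 -0.085 [304.7 286.2]
0.1 0.085 [293.3 228.4]
0.1 -0.085 [304.6 281.7]
0.2 0.085 [293.9 223.6]
0.2 -0.085 [305.4 277.1]
0.3 0.085 [295.1 218.8]
0.3 -0.085 [306.9 272.3]
```

The tool rose 23 mm, which is about 0.19 rad if nothing slipped. I check for slip from the cover edge in the side view.

Run:
```python
import cv2,numpy as np
a=cv2.imread("pics/side0.png").mean(2).astype(int);b=cv2.imread("pics/side9.png").mean(2).astype(int)
for c in(311,316):
    print(c,"rows 264..300");print(a[264:300,c]);print(b[264:300,c])
p=cv2.imread("pics/top0.png")[262-100:0] if 0 else None
```

```text
311 rows 264..300
[209 214 215 213 214 214 215 217 217 219 218 219 218 220 220 219 217 218
 218 219 205 160 111  97  84  79  74  69  72  68  65  67  64  61  63  65]
[115 119 124 122 124 121 117 117 118 122 120 116 116 107  88  71  66  66
  76  92  97  94  91  79  71  69  69  68  71  72  70  67  67  68  69  72]
316 rows 264..300
[219 218 213 216 220 219 212 212 215 217 216 215 218 218 219 215 217 218
 213 206 191 172 163 169 172 179 190 205 215 223 220 219 206 177 138 122]
[120 116 119 119 117 119 122 117 120 117 119 118 119 122 118 122 120 119
 120 117 119 113 118 115 117 115 115 119 121 125 117 121 122 120 121 120]
```

The edge moved up about 8 px, which is about 0.17 to 0.19 rad. The cover followed without slipping and is within limits, so I hand in.

```bash
python3 -c "
from rig import arm
print(arm.hand_in())"
```

```text
the job is handed in; nothing more can be done
None
```

I handed the job in at about 22 s of the 72 s allowed: both pins are fully home in holes 1 and 2, filled in that order, the seal is broken, and the gripper still holds the cover by its handle at about 0.18 rad, with the front edge roughly 32 mm up; the hand-in returned no verdict.

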